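# Lid a canapé tin and hold it in the lid press

### The job

Put the smaller of the two knobbed lids into the mouth of the open tin that stands in the lid press's pulled-out carrier and let go of it, then push the carrier fully home so that the tin stands under the plunger. Then press the press's round palm knob all the way down and keep it down: the program finishes while still holding it there, with the press squeezing the lid. Leave the other things on the table where they are.

Things in the scene. Friction and masses are not known exactly. Their poses are not given: they have to be found in the camera images.
- press: Steel lid press, fixed (place and yaw vary). Origin on the table under the plunger's vertical axis; its x runs from the front (robot side) to the rear column, z up. Base plate from 180 mm before the axis to 90 mm behind, 130 wide, 20 high. Grey head, 60 wide, z 155 to 195 mm, reaches 28 mm before the axis; keep the gripper's long side along the press's y (fingers closing along it) to clear it
- carrier (a joint): Aluminium carrier sliding on the base along the press's x: 0 m fully home, nest on the plunger axis; 0.115 m fully out towards the robot (as it starts). Sliding takes about 2 N; it stays where left. Plate 90 x 90 mm, top at z = 30 mm, with a ring nest 8 mm high that holds the tin's foot with about 2 mm of play
- tab (a point): Middle of the front face of the carrier's push tab, an upright plate 8 mm thick, 50 mm wide, from z = 25 to 75 mm (this point at z = 75 mm, the top edge). It stands 89 mm in front of the nest's centre; push it along the press's +x to shut the carrier
- tin: Open round steel tin, 60 mm outside diameter, 55 mm inside width, 55 mm high, loose in the carrier's nest. Origin at the centre of its underside, z up
- tin_rim (a point): Centre of the tin's mouth, at the height of its rim (85 mm above the table)
- lid: The smaller lid, which fits the tin, lying on its plug: steel flange 64 mm across, 6 thick; under it a plug 50 mm across, 8 deep, tapering to 44; on top a black round knob 28 mm across, 22 high, to grasp. Origin: centre of the plug's underside, z up; flange from 8 to 14 mm, knob 14 to 36 mm. Seated, the flange rests on the tin's rim and the origin is 47 mm above the tin's
- wide_lid: The larger lid, same knob but flange 88 mm and plug 72 mm across: it does not fit; leave it alone. It may lie in either lid's place. Origin at the centre of the plug's underside
- palm_top (a point): Centre of the flat top of the palm knob, a black disc 56 mm across and 20 mm thick, 239 mm above the table at rest and 215 mm when fully down; press it straight down from above
- plunger: The sprung plunger with its palm knob; origin at the centre of the knob's underside, 20 mm below palm_top. It travels 24 mm straight down to its stop and springs back: 4 N starts it, 6 N at the bottom with nothing below. With the lidded tin below, the foot meets the lid's knob after about 12 mm and its own spring then yields, so full travel takes about 16 N
- foot: The plunger's round rubber foot under the head, 40 mm across, 10 thick, sprung against the plunger (gives up to 16 mm: 3 N to start, then 0.6 N per mm). Origin at the centre of its underside, 125 mm above the table at rest; the top of a seated lid's knob is about 12 mm below it
- jar: Small closed glass jar, 48 mm across, 60 mm high; origin at its underside. Leave it
- bowl: White bowl, 110 mm across, 45 mm high; origin at its underside. Leave it
- spare_tin: A second open tin like the first, standing on the table to the left; not used. Origin at its underside. Leave it
- tube_a: Copper-coloured squeeze tube with black cap, about 106 mm long, 28 mm thick, lying; origin under its middle. Leave it
- tube_b: A second such tube. Leave it
- spatula: Spatula 200 mm long, lying on the table; origin at its underside. Leave it
Things that resemble listed ones, but are neither listed nor needed, are in the scene too. Leave any pink look-alike of the lid alone. Leave any green look-alike of the tin alone.

How it is judged:
By the outcome, as a careful person would: the job done as asked, in the order asked, and still so for the second after the job is handed in, while the arm keeps its last pose, push and grip.
It also fails if it takes over 69 s, if anything falls off the work surface, if the arm or the gripper's body presses on something with over 40 N, if the wrist force passes 120 N, or if a joint passes its speed limit or range.

### The arm

A 6-joint arm with a two-finger parallel gripper is mounted at the origin on the work surface. World frame = base frame: x ahead of the robot, y to its left, z up, the work surface at z = 0. Lengths are in mm, angles in rad, forces in N, time in s.
With the tool pointing down it reaches from about 300 to 775 mm from the base axis. Payload 14.6 kg.
Tool frame: the origin (TCP) lies midway between the tips of the shut fingers; the grasp point (between the pads) lies 19 mm behind it (manip.grasp_offset is the distance from the TCP to the grasp point, in mm); z points along the fingers, y is the line along which they close (so a half turn about z gives the same grasp; the last joint's range is limited). The gripper opens to 94 mm and grips with 3 to 60 N. Pads are 16 mm wide; open, the fingers measure 119 mm over their backs; the gripper's body (75 mm by 177 mm) begins 78 mm behind the grasp point.
Start: joints at [1.232, 0.3, 1.521, -0, 1.321, -0.067], TCP at [147.654, 529.8, 205.446] pointing down, gripper open.
Joint ranges: [-3.03, 3.03], [-0.79, 2.21], [0.23, 2.52], [-1.04, 4.18], [0, 3.07], [-2.55, 2.55]. Speed limits (rad/s): [2.22, 2.22, 2.57, 3.14, 3.14, 3.14].

### API

Orientations are given as [roll, pitch, yaw] about the fixed x, y, z axes, in that order (R = Rz(yaw) Ry(pitch) Rx(roll)).
In Python, from cell import manip, viewer gives the robot as it stands. The module is installed in compiled form; this text tells all that it offers.
- The arm moves only by the tool move_arm, never from a script. Its argument "moves" is a list of rows, each a list of 4 numbers: the shift along the tool's x, y, z in m, then the turn about the tool's z in rad. A call has 1 to 12 rows; each row is the pose to reach, as a shift and turn from the pose commanded when the call began, along the tool's axes at that moment; what a row does not reach only later rows make up. A row lasts 1/10 s, in which the tool goes at most 50 mm and 8.59 degrees, less where a joint would pass 70% of its speed; a pose out of reach is approached as far as the arm can. A call with a gripper value outside its range is refused whole. "jaw" is the finger opening in m, from 0 to 0.094, set as the call begins (left out, the last holds). The fingers move at their own pace and stop on an object; "squeeze" is the grip in N (left out, the last holds). Time passes only in rows, so rows that repeat a pose let the fingers close. It gives the time, the measured TCP pose, the force, the opening and the grip force at its end, in the units of the state.
- manip.read_state(): the state, without advancing time (a new reading comes with each control period).
- viewer.camera(name): name is "scene" or "top" or "wrist"; returns a dict with "frame" (384x512x3 uint8, blue, green, red), "z_map" (384x512 float32, mm along the optical axis (not along the pixel's ray), 0 where there is no reading), "fx", "fy", "cx", "cy" (pixels), "origin" and "orientation" of the camera in the world. Camera axes: x right, y down, z forward; pixel columns grow to the right and rows downward; lengths in mm; the calibration is good to about 2 mm. The wrist camera is an equidistant fisheye: a pixel r from the principal point sees the ray r / f radians off the axis. A picture is of the moment at which its call begins.
- manip.sign_off(): hands the job in; it is judged then, once.
The state is a dict: "clock": time; "joints": joint angles; "qd": joint speeds; "effort": joint torques, N m; "eef_pos": TCP position; "eef_rot": TCP orientation; "wrist_force": force on the tool from outside, world axes, zero at the start; "moment": the same for the moment, N m; "finger_gap": finger opening in mm; "finger_force": force on a finger pad.
Only numpy, scipy, OpenCV 4.12 (cv2) and the standard library are available. Lean on these libraries where they do the work, as an engineer would, in place of code of your own. Each camera call takes 0.05 s, during which the arm holds its last target. There are 200 camera calls.

## Working session

There is one attempt and no reset: what is moved stays moved. The work goes in short steps, Python scripts to look and compute and a tool call to move; the robot and the scene stay as the last step left them, time stands still between calls to the robot, and variables do not carry over. Pictures are saved under pics/ and viewed, at most 10 in all, crops included, and the job is handed in when it is done.

Besides the shell and the picture viewer there is one more tool, called after "Request:" by a JSON object that holds its "op" and its "data". move_arm: Moves the arm, as the interface text tells. Its arguments: {"type":"object","properties":{"moves":{"type":"array"},"jaw":{"type":"number"},"squeeze":{"type":"number"}},"required":["moves"]}

```bash
mkdir -p pics; cat > h.py <<'E'
import numpy as np, cv2
from scipy.spatial.transform import Rotation as R
from cell import manip, viewer
def cam(n):
    c=viewer.camera(n); 
    return c
def rot(c):
    o=np.array(c["orientation"],float)
    return o if o.shape==(3,3) else R.from_euler('xyz',o).as_matrix()
def pts(c):
    z=c["z_map"]; v,u=np.mgrid[:z.shape[0],:z.shape[1]]
    P=np.stack([(u-c["cx"])/c["fx"]*z,(v-c["cy"])/c["fy"]*z,z],-1)
    return P@rot(c).T+np.array(c["origin"])
E
python3 - <<'E'
from h import *
s=manip.read_state(); print(s)
for n in("top","scene"):
    c=cam(n); cv2.imwrite(f"pics/{n}0.png",c["frame"]); print(n,c["origin"],c["orientation"],c["fx"],c["cx"],c["cy"],(c["z_map"]>0).mean())
    np.save(n+"0.npy",pts(c))
E
```

```text
{'clock': 0.0, 'joints': array([ 1.23242487e+00,  3.00483999e-01,  1.52162094e+00,  2.55085995e-06,
        1.32063994e+00, -6.65968202e-02]), 'qd': array([ 2.07095520e-03,  6.22232384e-04,  8.69714320e-04, -8.74266458e-04,
        6.71816631e-05, -1.86515150e-04]), 'effort': array([ 6.50967522e-04, -5.31794250e+01, -3.52739525e+01,  7.08467234e-02,
        2.42924545e-02, -8.16665647e-05]), 'eef_pos': array([147.55545163, 529.56320524, 204.86238005]), 'eef_rot': array([-3.14044315e+00, -7.91426879e-05,  2.86981734e+00]), 'wrist_force': array([ 0.00701598, -1.23126088, -0.6085576 ]), 'moment': array([-0.00741919,  0.00503591,  0.01191774]), 'finger_force': 0.0, 'finger_gap': 93.93439944084858}
top [ 405.39000376  -22.47772864 1207.82530511] [-3.02643894e+00  1.11989178e-03 -1.58308418e+00] 371.664432586812 254.3042975052389 192.01575383765189 0.995880126953125
scene [1227.50368454  535.65679619  947.04058998] [-2.2862179  -0.02015024  2.29552957] 392.21469764430714 256.0675969059992 190.12792386986018 0.9958089192708334
```

View pics/top0.png

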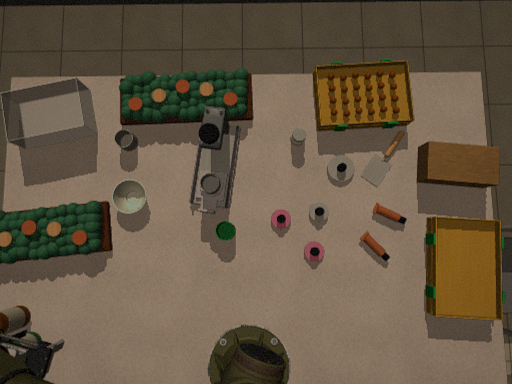

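View pics/scene0.png

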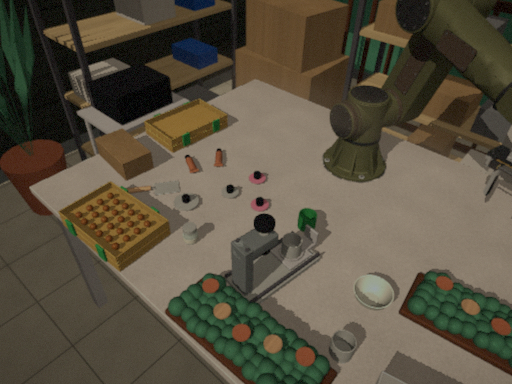

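The top view shows the press with its head around (210,120), palm knob at (209,133), tin at (210,184) and tab at about (205,208). The small lid is at (319,212), the wide lid at (341,168) and the pink look-alikes at (281,219) and (314,252). A green tin at (226,231) stands close in front of the tab.

```bash
python3 - <<'E'
from h import *
im=cv2.imread("pics/top0.png");P=np.load("top0.npy")
S=np.load("scene0.npy");ims=cv2.imread("pics/scene0.png")
def circ(Q,lab):
    xy=Q[:,:2].astype(np.float32);(c,r)=cv2.minEnclosingCircle(xy);print(lab,len(Q),"mean",Q.mean(0).round(1),"encl",np.round(c,1),round(r,1))
def sel(P,box,z0,z1):
    u0,u1,v0,v1=box;Q=P[v0:v1,u0:u1].reshape(-1,3);return Q[(Q[:,2]>z0)&(Q[:,2]<z1)]
circ(sel(P,(195,225,118,150),225,250),"palm")
circ(sel(P,(195,230,168,200),78,92),"tin rim")
circ(sel(P,(192,225,198,222),66,84),"tab top")
circ(sel(P,(212,242,218,244),40,70),"green")
circ(sel(P,(305,335,200,226),28,45),"lidknob"); circ(sel(P,(305,335,200,226),7,20),"lidflange")
circ(sel(P,(325,357,155,182),28,45),"wideknob"); circ(sel(P,(325,357,155,182),7,20),"wideflange")
circ(sel(P,(270,292,208,232),5,20),"pink1");circ(sel(P,(303,325,241,264),5,20),"pink2")
circ(sel(P,(190,240,100,130),180,205),"head")
circ(sel(P,(280,310,125,160),5,120),"jar");circ(sel(P,(110,150,175,220),5,80),"bowl")
# base outline/yaw
Q=sel(P,(185,245,120,218),12,35);rb=cv2.minAreaRect(Q[:,:2].astype(np.float32));print("base",rb)
h=sel(P,(190,240,95,135),185,205);print("head",cv2.minAreaRect(h[:,:2].astype(np.float32)))
t=sel(P,(192,225,198,222),66,84);print("tab",cv2.minAreaRect(t[:,:2].astype(np.float32)))
# scene view
circ(sel(S,(250,280,212,240),228,250),"S palm");circ(sel(S,(278,308,230,262),80,90),"S rim");circ(sel(S,(218,242,180,200),28,45),"S lidknob");circ(sel(S,(218,242,180,202),7,20),"S lidflange")
circ(sel(S,(300,325,222,255),66,84),"S tab");circ(sel(S,(295,320,205,235),45,70),"S green")
big=cv2.resize(im[90:250,180:260],None,fx=4,fy=4,interpolation=cv2.INTER_CUBIC)
bs=cv2.resize(ims[200:310,215:330],None,fx=4,fy=4,interpolation=cv2.INTER_CUBIC)
o=np.zeros((600,800,3),np.uint8);o[:600,:320]=big[:600];o[:440,330:790]=bs;cv2.imwrite("pics/c1.png",o)
E
```

```text
palm 340 mean [677.4  97.3 237.6] encl [678.6  98.1] 28.1
tin rim 57 mean [565.7 116.1  83.1] encl [565.4 114.7] 29.9
tab top 42 mean [481.3 127.6  74. ] encl [481.5 126.8] 23.6
green 57 mean [417.5  70.5  52.2] encl [419.6  69.2] 29.7
lidknob 61 mean [ 477.1 -228.7   34.7] encl [ 477.2 -228.8] 13.5
lidflange 241 mean [ 476.5 -228.2   12.8] encl [ 477.  -229.1] 31.8
wideknob 65 mean [ 617.7 -304.7   34.1] encl [ 617.9 -304.8] 13.9
wideflange 482 mean [ 617.4 -304.3   12.9] encl [ 618.4 -305.9] 43.9
pink1 243 mean [ 455.2 -105.8   12.7] encl [ 455.1 -106.3] 31.6
pink2 250 mean [ 351.4 -209.    13.2] encl [ 350.9 -214.9] 37.2
head 394 mean [738.   86.9 193.7] encl [735.9  88.3] 41.6
jar 219 mean [ 714.3 -164.    47.8] encl [ 708.1 -144.6] 52.5
bowl 851 mean [533.4 380.4  24.1] encl [526.7 388.8] 84.7
base ((629.1660766601562, 106.90415954589844), (194.187255859375, 312.0987243652344), 89.44774627685547)
head ((728.52294921875, 90.49224853515625), (60.290557861328125, 76.76725006103516), 80.98933410644531)
tab ((481.24517822265625, 126.81472778320312), (47.10987854003906, 7.588387966156006), 81.56248474121094)
S palm 307 mean [683.4 101.7 236.6] encl [681.3  99.6] 29.4
S rim 66 mean [566.8 116.2  82.6] encl [566.4 115.3] 30.6
S lidknob 36 mean [ 480.3 -226.1   33.4] encl [ 480.1 -226. ] 14.2
S lidflange 130 mean [ 484.2 -221.8   12.3] encl [ 479.  -227.2] 33.2
S tab 76 mean [504.3 131.8  72.8] encl [521.5 127.1] 49.4
S green 134 mean [445.   89.2  53.9] encl [441.5  98.2] 66.8
```

View pics/c1.png

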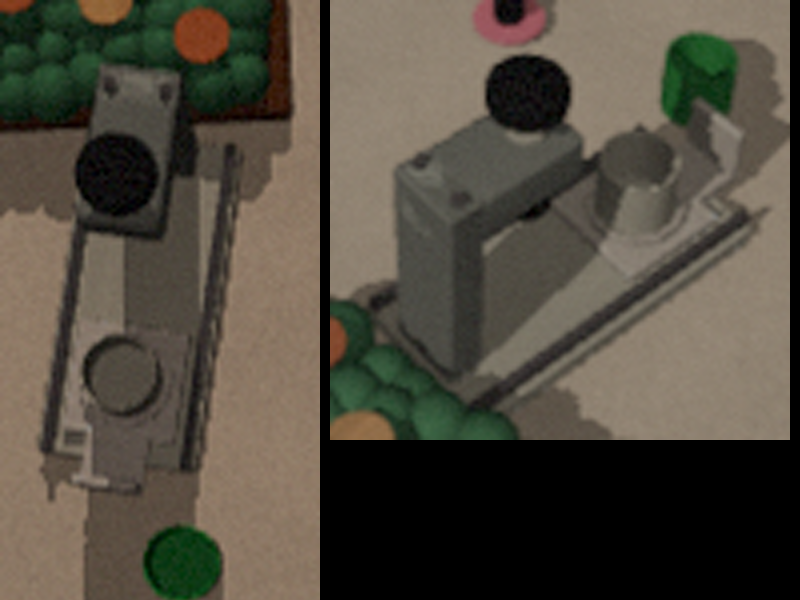

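The crop shows the tab nearest the robot, with the green tin offset to its right, so shut fingers can push the tab without touching it. Measured in mm:

| Thing | x | y | Check |
|---|---|---|---|
| Tin | 566 | 115 | |
| Plunger axis | 679 | 98 | 114 from the tin (expected 115); press yaw ≈ -0.15 rad |
| Small lid | 477.5 | -228.5 | radius 32 |

```bash
cat > go.py <<'E'
import sys
from h import *
x,y,z,yaw=map(float,sys.argv[1:5]); s=manip.read_state()
M=R.from_euler('xyz',s["eef_rot"]).as_matrix()
d=M.T@(np.array([x,y,z])-s["eef_pos"])/1000
t=-(yaw-s["eef_rot"][2]); t=(t+np.pi)%(2*np.pi)-np.pi
print("shift",d.round(4),"turn",round(t,3),"clock",s["clock"],"pos",s["eef_pos"].round(1),s["eef_rot"].round(3),"gap",round(s["finger_gap"],1),"F",s["wrist_force"].round(1))
E
python3 go.py 477.5 -228.5 150 2.99
```

```text
shift [-0.5213 -0.6416  0.0556] turn -0.12 clock 0.1 pos [147.6 529.6 204.9] [-3.141 -0.     2.87 ] gap 94.0 F [-0.5 -1.  -0.7]
```

Request:
{"op": "move_arm", "data": {"moves": [[-0.521, -0.642, 0, -0.12], [-0.521, -0.642, 0, -0.12], [-0.521, -0.642, 0, -0.12], [-0.521, -0.642, 0, -0.12], [-0.521, -0.642, 0, -0.12], [-0.521, -0.642, 0, -0.12], [-0.521, -0.642, 0, -0.12], [-0.521, -0.642, 0, -0.12], [-0.521, -0.642, 0, -0.12], [-0.521, -0.642, 0, -0.12], [-0.521, -0.642, 0, -0.12], [-0.521, -0.642, 0, -0.12]], "jaw": 0.06}}

```text
clock: 1.3
eef_pos: [387.0, -22.7, 205.5]
eef_rot: [3.142, 0.0, 2.989]
wrist_force: [0.2, 0.5, -0.4]
finger_gap: 59.9
finger_force: 0.0
```

```bash
python3 go.py 477.5 -228.5 100 2.99
```

```text
shift [-0.1206 -0.1897  0.1056] turn -0.001 clock 1.3 pos [387.  -22.7 205.5] [3.142 0.    2.989] gap 59.9 F [ 0.2  0.5 -0.4]
```

Request:
{"op": "move_arm", "data": {"moves": [[-0.12, -0.19, 0.105, 0], [-0.12, -0.19, 0.105, 0], [-0.12, -0.19, 0.105, 0], [-0.12, -0.19, 0.105, 0], [-0.12, -0.19, 0.105, 0], [-0.12, -0.19, 0.105, 0], [-0.12, -0.19, 0.105, 0], [-0.12, -0.19, 0.105, 0]]}}

```text
clock: 2.1
eef_pos: [476.6, -225.7, 101.1]
eef_rot: [-3.141, 0.001, 2.99]
wrist_force: [-0.4, 0.4, 0.2]
finger_gap: 59.6
finger_force: 0.0
```

```bash
python3 - <<'E'
from h import *
c=cam("top");P=pts(c);Q=P[200:226,305:335].reshape(-1,3)
f=viewer.camera("wrist");cv2.imwrite("pics/w1.png",f["frame"]);print(f["origin"],f["orientation"],f["fx"],f["cx"],f["cy"])
E
python3 go.py 477.8 -228 18 2.99
```

```text
[ 400.4986607  -214.00398705  280.77602834] [2.87242406e+00 5.46572848e-04 1.42097826e+00] 297.3186396354542 253.56544900248852 188.34252582336518
shift [-0.0012 -0.0022  0.0835] turn 0.001 clock 2.2 pos [ 476.9 -225.6  101.5] [-3.141e+00  1.000e-03  2.991e+00] gap 60.0 F [-0.3 -0.4  1.1]
```

View pics/w1.png

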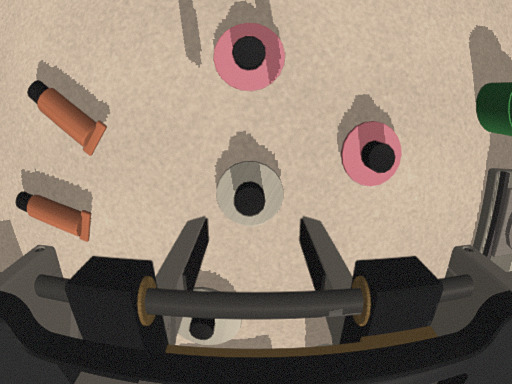

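The wrist picture shows the grey lid's knob at (249,198), roughly midway between the fingers. The pinks are well clear of the descent.

Request:
{"op": "move_arm", "data": {"moves": [[-0.001, -0.002, 0.04, 0], [-0.001, -0.002, 0.07, 0], [-0.001, -0.002, 0.083, 0], [-0.001, -0.002, 0.083, 0], [-0.001, -0.002, 0.083, 0]]}}

```text
clock: 2.7
eef_pos: [478.1, -228.6, 18.9]
eef_rot: [-3.141, 0.002, 2.99]
wrist_force: [0.3, -0.1, -0.1]
finger_gap: 60.3
finger_force: 0.0
```

Request:
{"op": "move_arm", "data": {"moves": [[0, 0, 0, 0], [0, 0, 0, 0], [0, 0, 0, 0], [0, 0, 0, 0], [0, 0, 0, 0], [0, 0, 0, 0]], "jaw": 0.015, "squeeze": 25}}

```text
clock: 3.3
eef_pos: [477.5, -228.7, 17.7]
eef_rot: [-3.141, 0.0, 2.99]
wrist_force: [-0.6, 0.2, 4.6]
finger_gap: 27.6
finger_force: 25.0
```

Request:
{"op": "move_arm", "data": {"moves": [[0, 0, -0.03, 0], [0, 0, -0.08, 0], [0, 0, -0.13, 0], [0, 0, -0.15, 0], [0, 0, -0.15, 0], [0, 0, -0.15, 0]]}}

```text
clock: 3.9
eef_pos: [477.0, -228.4, 166.5]
eef_rot: [3.141, -0.001, 2.99]
wrist_force: [-0.3, 0.2, -1.2]
finger_gap: 27.7
finger_force: 25.0
```

```bash
python3 - <<'E'
from h import *
f=viewer.camera("wrist");cv2.imwrite("pics/w2.png",f["frame"])
c=cam("scene");s=manip.read_state();P=pts(c);p=s["eef_pos"]
m=(np.linalg.norm(P[...,:2]-p[:2],axis=-1)<45)&(abs(P[...,2]-p[2]+5)<35)
Q=P[m]; b=np.round(Q[:,2]-p[2]);
for k in range(-30,31,4):
    q=Q[abs(b-k)<=2]
    if len(q): print(k,len(q),(q[:,:2].min(0)-p[:2]).round(1),(q[:,:2].max(0)-p[:2]).round(1))
E
python3 go.py 566 115 168 2.99
```

```text
-18 2 [9.8 8.7] [20.5 21.6]
-14 2 [15.8 17.4] [24.3 23. ]
-10 17 [-13.6 -22.3] [33.7 31.6]
-6 80 [-31.1 -25.9] [33.7 34.1]
-2 41 [-25.1 -25.9] [30.8 33.6]
2 8 [  3.9 -21.1] [14.5 18. ]
6 10 [ -2.2 -14.9] [15.3 24.5]
10 12 [ -3.9 -24.8] [16.2 27.5]
14 30 [-11.7 -19.7] [14.2 29. ]
18 31 [-11.1 -25.3] [14.2 28.8]
22 17 [-12.3 -22.8] [13.9 28.8]
26 16 [-12.3 -22.8] [14.2 31.1]
30 7 [ -1.3 -22.5] [14.2 27.2]
shift [-0.0363  0.3528 -0.0021] turn -0.0 clock 4.0 pos [ 476.7 -228.2  165.6] [ 3.141e+00 -3.000e-03  2.990e+00] gap 27.6 F [ 0.1 -0.7 -1.1]
```

View pics/w2.png

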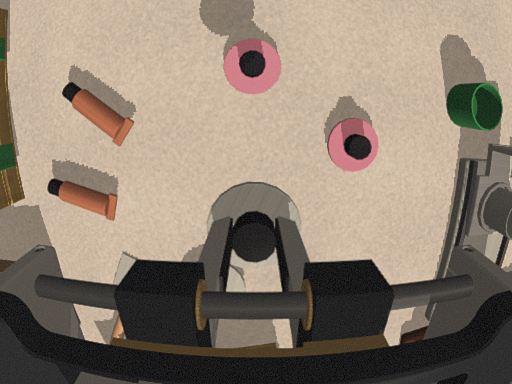

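The lid hangs level and centred between the fingers at (253,235), with a gap of 27.6 mm that matches the 28 mm knob. I'm carrying it over the tin.

Request:
{"op": "move_arm", "data": {"moves": [[-0.036, 0.353, 0, 0], [-0.036, 0.353, 0, 0], [-0.036, 0.353, 0, 0], [-0.036, 0.353, 0, 0], [-0.036, 0.353, 0, 0], [-0.036, 0.353, 0, 0], [-0.036, 0.353, 0, 0], [-0.036, 0.353, 0, 0], [-0.036, 0.353, 0, 0], [-0.036, 0.353, 0, 0], [-0.036, 0.353, 0, 0]]}}

```text
clock: 5.1
eef_pos: [566.1, 113.6, 167.1]
eef_rot: [-3.141, -0.001, 2.988]
wrist_force: [-1.4, -0.2, -0.9]
finger_gap: 27.2
finger_force: 25.0
```

```bash
python3 go.py 565.7 115 114 2.99; python3 - <<'E'
from h import *
f=viewer.camera("wrist");cv2.imwrite("pics/w3.png",f["frame"])
E
```

```text
shift [0.0006 0.0014 0.0531] turn -0.002 clock 5.1 pos [566.1 113.6 167.1] [-3.141e+00 -1.000e-03  2.988e+00] gap 27.2 F [-1.4 -0.2 -0.9]
```

View pics/w3.png

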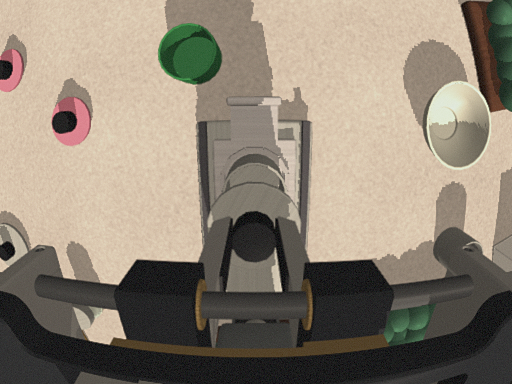

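The lid at (253,215) lines up with the tin behind it at about (253,180), and the tab is at (254,100). I'm lowering it.

Request:
{"op": "move_arm", "data": {"moves": [[0, 0.001, 0.03, 0], [0, 0.001, 0.05, 0], [0, 0.001, 0.06, 0], [0, 0.001, 0.066, 0], [0, 0.001, 0.069, 0], [0, 0.001, 0.071, 0], [0, 0.001, 0.071, 0], [0, 0.001, 0.071, 0]]}}

```text
clock: 5.95
eef_pos: [566.7, 115.9, 97.0]
eef_rot: [3.141, 0.001, 2.99]
wrist_force: [-1.0, 0.0, -0.7]
finger_gap: 27.5
finger_force: 25.0
```

Request:
{"op": "move_arm", "data": {"moves": [[0, 0, 0.001, 0], [0, 0, 0.002, 0], [0, 0, 0.002, 0], [0, 0, 0.002, 0]]}}

```text
clock: 6.35
eef_pos: [566.6, 115.9, 94.7]
eef_rot: [-3.142, 0.0, 2.99]
wrist_force: [-1.5, -0.9, 4.2]
finger_gap: 27.3
finger_force: 25.0
```

Request:
{"op": "move_arm", "data": {"moves": [[0, 0, 0, 0], [0, 0, 0, 0], [0, 0, 0, 0], [0, 0, 0, 0], [0, 0, -0.03, 0], [0, 0, -0.07, 0], [0, 0, -0.1, 0], [0, 0, -0.1, 0], [0, 0, -0.1, 0]], "jaw": 0.05}}

```text
clock: 7.25
eef_pos: [566.5, 115.9, 194.4]
eef_rot: [3.141, 0.0, 2.99]
wrist_force: [-0.3, 0.3, -0.2]
finger_gap: 50.3
finger_force: 0.0
```

```bash
python3 - <<'E'
from h import *
c=cam("scene");S=pts(c);im=c["frame"]
def sel(P,box,z0,z1):
    u0,u1,v0,v1=box;Q=P[v0:v1,u0:u1].reshape(-1,3);Q=Q[np.linalg.norm(Q[:,:2]-[566,115],axis=1)<50];return Q[(Q[:,2]>z0)&(Q[:,2]<z1)]
for a,b in((86,94),(101,112)):
    q=sel(S,(240,340,180,280),a,b);print(len(q),q.mean(0),q.min(0),q.max(0))
cv2.imwrite("pics/s2.png",cv2.resize(im[170:310,215:365],None,fx=4,fy=4,interpolation=cv2.INTER_CUBIC))
E
python3 go.py 440 134 195 2.99
```

```text
203 [573.47198028 121.04003688  89.59076175] [536.99611299  84.76954235  86.05591914] [599.88204495 149.24204178  93.95527865]
52 [570.74580096 119.50809158 108.86966416] [555.69589033 105.13774296 101.65271698] [581.80901199 131.32774648 111.9923113 ]
shift [ 0.1274 -0.0011 -0.0014] turn -0.0 clock 7.3 pos [566.1 115.9 193.4] [-3.141e+00 -1.000e-03  2.990e+00] gap 50.0 F [ 0.2  0.1 -0.9]
```

View pics/s2.png

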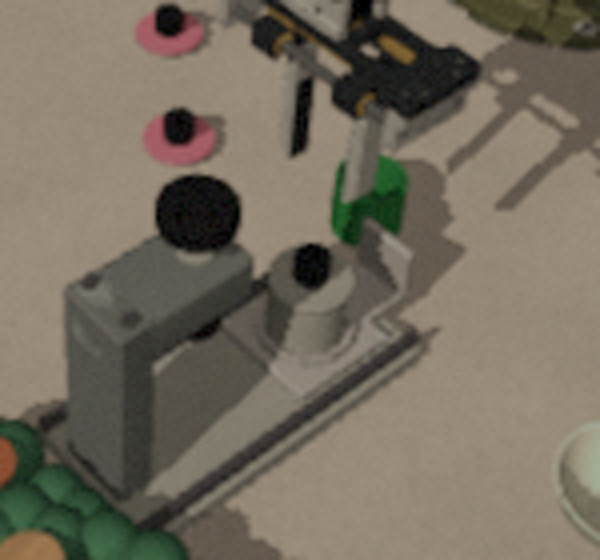

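The lid sits level on the tin in the carrier, with its knob at (311,265) in the crop. Next I shut the fingers and go down in front of the tab.

Request:
{"op": "move_arm", "data": {"moves": [[0.122, 0, 0, 0], [0.122, 0, 0, 0], [0.122, 0, 0, 0], [0.122, 0, 0, 0], [0.122, 0, 0.05, 0], [0.122, 0, 0.1, 0], [0.122, 0, 0.145, 0], [0.122, 0, 0.145, 0], [0.122, 0, 0.145, 0]], "jaw": 0}}

```text
clock: 8.2
eef_pos: [446.3, 134.2, 49.7]
eef_rot: [-3.141, -0.001, 2.99]
wrist_force: [0.4, -0.8, 1.5]
finger_gap: 0.5
finger_force: 0.0
```

```bash
python3 - <<'E'
from h import *
c=cam("scene");S=pts(c);q=S[170:310,215:365].reshape(-1,3);q=q[np.linalg.norm(q[:,:2]-[568,117],axis=1)<10];print(np.percentile(q[:,2],[5,25,50,75,95]))
E
python3 go.py 585 112 48 2.99
```

```text
[108.75620527 109.79160209 110.84200515 112.21058763 114.30253279]
shift [-0.1398 -0.0013  0.0031] turn -0.0 clock 8.25 pos [447.  134.5  50.9] [3.141e+00 1.000e-03 2.990e+00] gap 0.5 F [-0.7  0.9  0.4]
```

```bash
python3 - <<'E'
from h import *
for n,b in(("top",[566,115]),("scene",[567,116])):
    c=cam(n);P=pts(c).reshape(-1,3);d=np.linalg.norm(P[:,:2]-b,axis=1)
    for lo,hi in((0,10),(19,29)):
        q=P[(d<hi)&(d>=lo)&(P[:,2]>60)];A=np.c_[q[:,:2]-b,np.ones(len(q))];k=np.linalg.lstsq(A,q[:,2],rcond=None)[0]
        print(n,lo,len(q),np.median(q[:,2]).round(1),"tilt",k.round(3))
    q=P[(P[:,2]>99)&(d<25)];print("knob centre",cv2.minEnclosingCircle(q[:,:2].astype(np.float32)))
    q=P[(P[:,2]>84)&(P[:,2]<97)&(d<45)];print("flange",cv2.minEnclosingCircle(q[:,:2].astype(np.float32)))
    if n=="top": cv2.imwrite("pics/t2.png",cv2.resize(c["frame"][95:245,180:260],None,fx=4,fy=4,interpolation=cv2.INTER_CUBIC))
E
```

```text
top 0 36 111.8 tilt [1.20000e-02 2.40000e-02 1.12043e+02]
top 19 161 90.1 tilt [-1.0000e-03  2.0000e-02  9.0063e+01]
knob centre ((565.978515625, 116.14309692382812), 13.689152717590332)
flange ((566.6251220703125, 115.80533599853516), 31.950956344604492)
scene 0 27 112.1 tilt [ 1.08000e-01 -9.00000e-03  1.12051e+02]
scene 19 158 88.4 tilt [-0.281 -0.154 87.279]
knob centre ((568.3373413085938, 116.67967987060547), 15.027472496032715)
flange ((568.0152587890625, 117.82593536376953), 33.29426193237305)
```

View pics/t2.png

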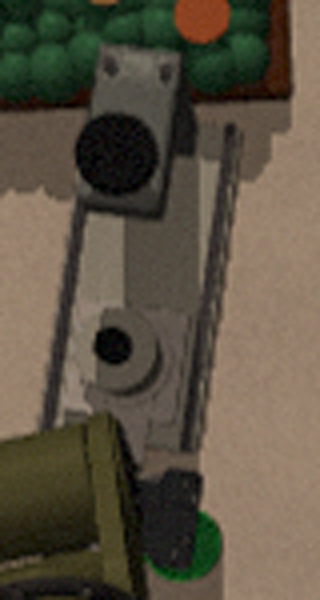

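The lid is seated and level: flange at z 90 (expected 91), knob top at 112 (expected 113), centred at (566.3, 116). The top crop shows its knob at (112,345) and the fingers in front of the tab at about (175,500). Now I push.

Request:
{"op": "move_arm", "data": {"moves": [[-0.01, -0.001, 0.003, 0], [-0.02, -0.001, 0.003, 0], [-0.028, -0.001, 0.003, 0], [-0.036, -0.001, 0.003, 0], [-0.044, -0.001, 0.003, 0], [-0.053, -0.001, 0.003, 0], [-0.063, -0.001, 0.003, 0], [-0.073, -0.001, 0.003, 0], [-0.083, -0.001, 0.003, 0], [-0.093, -0.001, 0.003, 0], [-0.102, -0.001, 0.003, 0], [-0.11, -0.001, 0.003, 0]]}}

```text
clock: 9.55
eef_pos: [555.2, 116.6, 46.3]
eef_rot: [3.142, -0.0, 2.99]
wrist_force: [-1.3, 2.2, 0.2]
finger_gap: 0.5
finger_force: 1.2
```

Request:
{"op": "move_arm", "data": {"moves": [[-0.007, 0, 0, 0], [-0.013, 0, 0, 0], [-0.018, 0, 0, 0], [-0.022, 0, 0, 0], [-0.022, 0, 0, 0]]}}

```text
clock: 10.05
eef_pos: [576.7, 113.2, 46.5]
eef_rot: [-3.141, 0.001, 2.99]
wrist_force: [0.1, -0.4, -0.2]
finger_gap: 0.2
finger_force: 0.0
```

Request:
{"op": "move_arm", "data": {"moves": [[-0.002, 0, 0, 0], [-0.004, 0, 0, 0], [-0.006, 0, 0, 0]]}}

```text
clock: 10.35
eef_pos: [582.1, 112.4, 46.5]
eef_rot: [-3.141, -0.0, 2.99]
wrist_force: [-2.4, -1.9, 1.1]
finger_gap: 0.3
finger_force: 1.0
```

Request:
{"op": "move_arm", "data": {"moves": [[-0.001, 0, 0, 0], [-0.002, 0, 0, 0], [-0.003, 0, 0, 0]]}}

```text
clock: 10.65
eef_pos: [583.0, 112.3, 46.5]
eef_rot: [-3.141, -0.005, 2.99]
wrist_force: [-25.3, 1.4, 16.1]
finger_gap: 0.2
finger_force: 13.0
```

25 N at the stop, so the carrier is home. I'm backing off, rising and checking.

Request:
{"op": "move_arm", "data": {"moves": [[0.02, 0, 0, 0], [0.043, 0, 0, 0], [0.043, 0, 0, 0], [0.043, 0, -0.05, 0], [0.043, 0, -0.1, 0], [0.043, 0, -0.15, 0], [0.043, 0, -0.2, 0], [0.043, 0, -0.22, 0], [0.043, 0, -0.22, 0]]}}

```text
clock: 11.55
eef_pos: [544.1, 118.6, 270.2]
eef_rot: [3.14, 0.007, 2.99]
wrist_force: [-0.1, 0.1, -0.5]
finger_gap: 0.4
finger_force: 0.0
```

```bash
python3 - <<'E'
from h import *
c=cam("scene");P=pts(c);f=c["frame"]
c2=cam("top");T=pts(c2).reshape(-1,3)
P1=P.reshape(-1,3);ex=np.array([.9888,-.149]);ey=np.array([.149,.9888])
for n,Q in(("S",P1),("T",T)):
    r=Q[:,:2]-[679,98];a=r@ex;b=r@ey
    m=(abs(b)<28)&(a>-105)&(a<-70)&(Q[:,2]>64)&(Q[:,2]<80);print(n,"tab",m.sum(),a[m].min() if m.any() else 0,a[m].max() if m.any() else 0)
    m=(np.hypot(a,b)<31)&(Q[:,2]>225)&(Q[:,2]<250);q=Q[m];print("palm",m.sum(),np.median(q[:,2]),cv2.minEnclosingCircle(q[:,:2].astype(np.float32)))
    m=(np.hypot(a,b)<36)&(Q[:,2]>84)&(Q[:,2]<97);print("flange",m.sum(),cv2.minEnclosingCircle(Q[m][:,:2].astype(np.float32)) if m.any() else 0)
cv2.imwrite("pics/s3.png",cv2.resize(f[170:310,215:365],None,fx=4,fy=4,interpolation=cv2.INTER_CUBIC))
E
python3 go.py 678.5 98.5 262 2.99
```

```text
S tab 59 -87.99096386034094 -78.58378804159345
palm 323 237.06487912590444 ((680.4081420898438, 99.22210693359375), 28.011171340942383)
flange 199 ((681.0379638671875, 104.19686889648438), 31.258930206298828)
T tab 0 0 0
palm 307 238.03642519209234 ((678.5926513671875, 97.822998046875), 28.066083908081055)
flange 91 ((672.2655639648438, 91.50130462646484), 29.689226150512695)
shift [-0.1371  0.0008  0.0039] turn -0.0 clock 11.65 pos [542.8 118.4 265.9] [-3.142 -0.     2.99 ] gap 0.4 F [-0.2  0.1 -0.7]
```

View pics/s3.png

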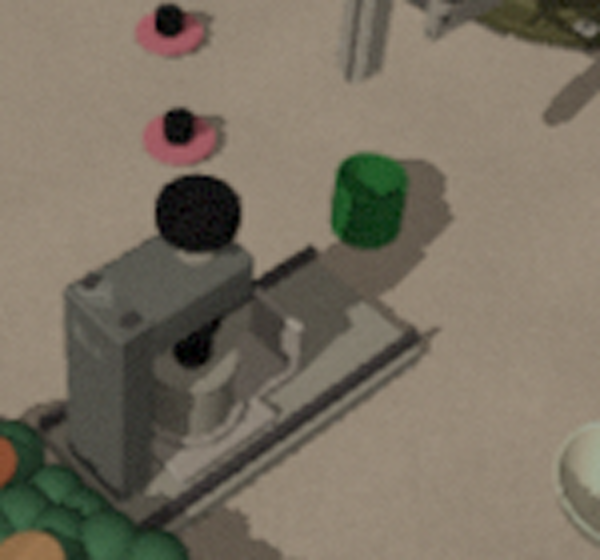

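The carrier is home: the tab front is about 88 mm before the axis (89 expected), and the lidded tin is under the foot at (195,350). Now over the palm knob.

Request:
{"op": "move_arm", "data": {"moves": [[-0.04, 0.001, 0, 0], [-0.08, 0.001, 0, 0], [-0.12, 0.001, 0, 0], [-0.137, 0.001, 0, 0], [-0.137, 0.001, 0, 0], [-0.137, 0.001, 0, 0], [-0.137, 0.001, 0, 0]]}}

```text
clock: 12.35
eef_pos: [677.5, 99.1, 266.1]
eef_rot: [-3.141, -0.001, 2.99]
wrist_force: [-0.6, 0.0, 0.6]
finger_gap: 0.5
finger_force: 0.0
```

Request:
{"op": "move_arm", "data": {"moves": [[0, 0, 0.01, 0], [0, 0, 0.02, 0], [0, 0, 0.025, 0], [0, 0, 0.03, 0], [0, 0, 0.034, 0], [0, 0, 0.038, 0], [0, 0, 0.042, 0], [0, 0, 0.045, 0], [0, 0, 0.045, 0]]}}

```text
clock: 13.25
eef_pos: [678.2, 98.9, 222.3]
eef_rot: [3.141, 0.001, 2.99]
wrist_force: [-6.6, -0.1, 11.8]
finger_gap: 0.5
finger_force: 5.8
```

Request:
{"op": "move_arm", "data": {"moves": [[0, 0, 0.002, 0], [0, 0, 0.004, 0], [0, 0, 0.006, 0], [0, 0, 0.007, 0], [0, 0, 0.007, 0]]}}

```text
clock: 13.75
eef_pos: [678.2, 98.9, 216.3]
eef_rot: [3.141, 0.002, 2.99]
wrist_force: [-9.0, -0.9, 16.1]
finger_gap: 0.7
finger_force: 7.9
```

Request:
{"op": "move_arm", "data": {"moves": [[0, 0, 0.001, 0], [0, 0, 0.002, 0], [0, 0, 0.002, 0], [0, 0, 0.002, 0]]}}

```text
clock: 14.15
eef_pos: [678.2, 98.9, 215.2]
eef_rot: [3.141, 0.002, 2.99]
wrist_force: [-11.3, -0.3, 20.1]
finger_gap: 0.5
finger_force: 9.9
```

Request:
{"op": "move_arm", "data": {"moves": [[0, 0, 0.0005, 0], [0, 0, 0.001, 0], [0, 0, 0.001, 0], [0, 0, 0.001, 0], [0, 0, 0.001, 0], [0, 0, 0.001, 0]]}}

```text
clock: 14.75
eef_pos: [678.3, 98.9, 215.1]
eef_rot: [3.141, 0.003, 2.99]
wrist_force: [-13.1, -0.8, 25.9]
finger_gap: 0.8
finger_force: 12.7
```

```bash
python3 - <<'E'
from h import *
c=cam("scene");P1=pts(c).reshape(-1,3);f=c["frame"]
r=np.linalg.norm(P1[:,:2]-[680.5,99.5],axis=1)
q=P1[(r<27)&(r>17)&(P1[:,2]>200)&(P1[:,2]<232)];print("palm z",len(q),np.percentile(q[:,2],[25,50,75]))
cv2.imwrite("pics/s4.png",cv2.resize(f[170:310,215:365],None,fx=4,fy=4,interpolation=cv2.INTER_CUBIC))
s=manip.read_state();print(s["clock"],s["eef_pos"],s["wrist_force"])
E
```

```text
palm z 160 [209.63270584 212.42110224 213.74196747]
14.8 [678.26344277  98.88868851 215.11061075] [-12.97655011  -1.78915564  25.02430385]
```

View pics/s4.png

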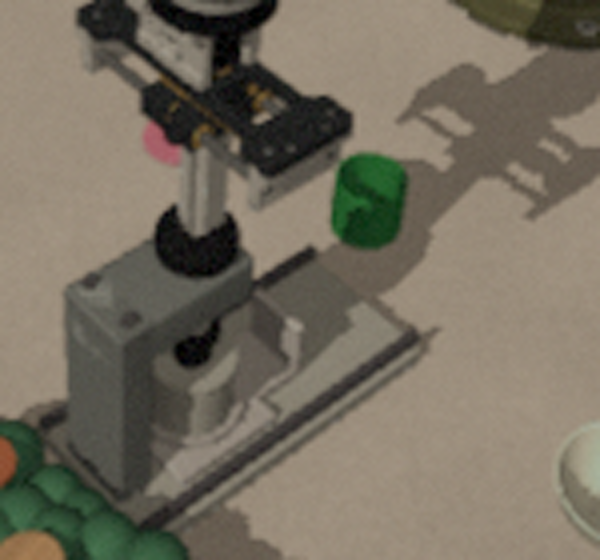

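The fingers hold the palm knob at (195,240) down on its stop: TCP z 215.1 with 25 N, no further travel. The lidded tin is squeezed under the foot.

```bash
python3 -c "
from cell import manip
print(manip.sign_off())"
```

```text
the job is handed in; nothing more can be done
None
```

The small lid is seated in the tin and released, the carrier is pushed fully home, and the palm knob is held down on its stop at about 25 N; I handed the job in at about 15 s, result not reported.

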